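Open a screw-lid canister and put the watch movement on the inspection stage

ROBOT

A 6-joint arm with a two-finger parallel gripper is mounted at the origin on the work surface. World frame = base frame: x ahead of the robot, y to its left, z up, the work surface at z = 0. Lengths are in m, angles in rad, forces in N, time in s.
With the tool pointing down it reaches from about 0.15 to 0.775 m from the base axis. Payload 6.1 kg.
Tool frame: the origin (TCP) lies on the centre line of the jaws, within the pads' length; the fingertips stand 19 mm ahead of it and the grasp point (between the pads) is the TCP (manip.tip_extent is the distance from the TCP to the fingertips, in m); z points along the fingers, y is the line along which they close (so a half turn about z gives the same grasp; the last joint's range is limited). The gripper opens to 85 mm and grips with 20 to 120 N. Pads are 22 mm wide; open, the fingers measure 114 mm over their backs; the gripper's body (76 mm by 85 mm) begins 54 mm behind the grasp point. The pads swing forward as they close: fully open they stand 13 mm farther back than shut.
Start: joints at [-1.125, 0.126, -0.04, 1.405, 0, 1.571], TCP at [0.226, -0.474, 0.25] pointing down, gripper open.
Joint ranges: [-2.72, 2.72], [-0.95, 1.95], [-1.27, 1.35], [-1.78, 2.02], [-1.46, 1.47], [-3.14, 3.14]. Speed limits (rad/s): [2.39, 2.39, 3.01, 3.14, 3.14, 3.14].

INTERFACE

Orientations are given as a unit quaternion [x, y, z, w].
In Python, from cell import sensors, capture, job, manip gives the robot as it stands.
- The arm moves only by the shell command python3 -m pendant 'ROWS' [FORCE]. ROWS is JSON, a list of rows, each a list of 3 entries, a list of its own where there are three numbers: the gripper's target within -1 to 1 (fully open at 1, half-way at 0, shut at -1), then the shift along the tool's x, y, z in units of 25 mm (1.0 is 25 mm), then the turn, a rotation vector about the tool's x, y, z in units of 6 degrees (1.0 is 6 degrees). In form: [[fingers, [dx, dy, dz], [ax, ay, az]], ...]. A call has exactly 10 rows; each row is the pose to reach, as a shift and turn from the pose commanded when the call began, along the tool's axes at that moment; what a row does not reach only later rows make up. A row lasts 1/10 s, in which the tool goes at most 50 mm and 8.59 degrees, less where a joint would pass 70% of its speed; a pose out of reach is approached as far as the arm can. A call with a gripper value outside its range is refused whole. The fingers move at their own pace and stop on an object; FORCE is the grip in N (left out, the last holds). Time passes only in rows, so rows that repeat a pose let the fingers close, or fill a call up. It gives the time, the measured TCP pose, the force, the opening and the grip force at its end, in the units of the state.
- sensors.state(): the state, without advancing time (a new reading comes with each control period).
- capture(name): name is "scene" or "top"; returns a dict with "color" (480x640x3 uint8, red, green, blue), "K" (3x3 intrinsics, pixels), "R" (3x3) and "t" (3): a world point X has camera coordinates R X + t. Camera axes: x right, y down, z forward; pixel columns grow to the right and rows downward; lengths in m; the calibration is good to about 2 mm. A picture is of the moment at which its call begins. There is no depth.
- job.finish_job(): hands the job in; it is judged then, once.
The state is a dict: "time": time; "qpos": joint angles; "joint_velocities": joint speeds; "joint_torque": joint torques, N m; "position": TCP position; "ee_rot": TCP orientation; "force": force on the tool from outside, world axes, zero at the start; "ft_torque": the same for the moment, N m; "grip_width": opening from 0.0 (shut) to 1.0 (fully open); "finger_force": force on a finger pad.
Only numpy, scipy, OpenCV 4.12 (cv2) and the standard library are available. Lean on these libraries where they do the work, as an engineer would, in place of code of your own. Each camera call takes 0.05 s, during which the arm holds its last target. There are 200 camera calls.

TASK

Unscrew the lid with the blue knob from its canister and stand it, open side down, in the middle of the round green mat. Then take the watch movement in its brass ring out of the open canister and set it down, not drop it, face up in the middle of the round black inspection stage. Leave the canister with the red knob alone and do not disturb the other things on the bench.

Things in the scene. Friction and masses are not known exactly. Their poses are not given: they have to be found in the camera images.
- lid: White round screw lid like an upturned cup: outside diameter 58 mm, skirt 46 mm high, about 90 g, blue knob on its flat top. Origin at the centre of the skirt's lower rim, z up. At first screwed fully on, its rim on the canister's shoulder. Three lugs inside leave 42 mm clear.
- lid_knob (a point): Centre of the round fluted blue knob (diameter 30 mm, 22 mm high, its foot on the lid's flat top), on the lid's axis, 57 mm above the lid's rim.
- canister: Canister base fixed to the bench: square steel foot 80 x 80 x 10 mm, round aluminium body of diameter 58 mm up to its shoulder 26 mm above the bench, then a threaded collar (diameter 40 mm, 47 mm over the thread) up to its flat top 50 mm above the bench. Origin at the centre of the foot's underside, z up.
- thread (a point): Point on the canister's axis 38 mm above the bench, halfway up the thread. Right-hand thread: the lid unscrews counter-clockwise seen from above, climbs 6 mm per turn and is free only after about one and a half turns (9.0 to 9.8 rad). It turns easily (under 0.3 N m), stays where it is when let go, and has about 1 mm of play up, down and sideways.
- movement: Watch movement in a round brass holder ring: diameter 30 mm in the lower 12 mm, then a steel disc of diameter 25 mm up to 14 mm, 45 g. Origin at the centre of its underside, z up (face up). Hidden under the lid at first, lying loose at the centre of the collar's flat top, its underside 50 mm above the bench; raise the lid straight up by 60 mm or more before moving it sideways.
- stage: Round black inspection stage fixed to the bench: plate of diameter 70 mm whose flat top is 24 mm above the bench, on a dark steel foot of diameter 76 mm; grey disc (diameter 44 mm) marks the middle. Origin at the centre of its underside.
- lid_mat: Round green mat fixed to the bench, diameter 84 mm, 3 mm thick. Origin at the centre of its underside.
- red_canister: A second, closed canister of the same size with a red knob, 94 mm high in all, fixed; leave it alone. Origin at the centre of its underside.
- loupe: Black eye loupe standing on the bench, diameter 34 mm, 36 mm high, loose. Origin at the centre of its underside.
- dish: Small round glass dish, diameter 68 mm, 22 mm high, loose. Origin at the centre of its underside.
- tweezers: Brass tweezers lying on the bench along their x axis, 128 mm long, 6 mm high, loose.
- screwdriver: Small screwdriver, 120 mm long, lying along its x axis, loose.
- caseback: Steel watch case back, a disc of diameter 38 mm, 5 mm thick, loose. Origin at the centre of its underside.
- bezel: Brass ring, outer diameter 42 mm, 6 mm high, loose. Origin at the centre of its underside.
- oiler: Small amber bottle, diameter 28 mm, 60 mm high, loose. Origin at the centre of its underside.

How it is judged:
By the outcome, as a careful person would: the job done as asked, in the order asked, and still so for the second after the job is handed in, with the robot touching nothing.
It also fails if it takes over 72 s, if anything falls off the work surface, if the arm or the gripper's body presses on something with over 40 N, if the wrist force passes 120 N, or if a joint passes its speed limit or range.

## Working session

There is one attempt and no reset: what is moved stays moved. The work goes in short steps, Python scripts to look and compute and a shell command to move; the robot and the scene stay as the last step left them, time stands still between calls to the robot, and variables do not carry over. Pictures are saved under pics/ and viewed, at most 10 in all, crops included, and the job is handed in when it is done.

```bash
mkdir -p pics; ls; python3 - <<'E'
from cell import sensors, capture, job, manip
import cv2,numpy as np
print(sensors.state()); print(manip.tip_extent)
ims=[]
for n in("scene","top"):
    c=capture(n); cv2.imwrite(f"pics/{n}0.png",c["color"][:,:,::-1]); print(n,c["K"],c["R"],c["t"])
E
```

```text
pics
{'time': 0.0, 'qpos': array([-1.12501879e+00,  1.26378002e-01, -4.06051266e-02,  1.40538535e+00,
        1.20821786e-05,  1.57077964e+00]), 'joint_velocities': array([-0.00063647, -0.00041984,  0.00106593,  0.00042832, -0.00019916,
       -0.00086584]), 'joint_torque': array([ 1.59886789e-03, -4.35916007e+01,  3.52923775e+01,  1.73063163e-02,
       -7.59475256e-05,  7.99863130e-06]), 'position': array([ 0.22620195, -0.47335882,  0.2495308 ]), 'ee_rot': array([ 9.75260819e-01,  2.21055915e-01, -1.67862206e-04, -7.67966919e-04]), 'force': array([-0.17027277, -0.142091  ,  0.42439783]), 'ft_torque': array([-0.00337838,  0.00396198,  0.05439094]), 'finger_force': 0.0, 'grip_width': 0.9987492752493439}
0.019
scene [[489.42147315   0.         319.33757597]
 [  0.         489.42147315 234.30814876]
 [  0.           0.           1.        ]] [[ 0.64341338  0.76534094 -0.01650634]
 [ 0.61214342 -0.52733029 -0.58923951]
 [-0.45967342  0.36902034 -0.80778979]] [-0.38833261 -0.28539618  1.18033591]
top [[484.04869293   0.         321.86777539]
 [  0.         484.04869293 236.90340074]
 [  0.           0.           1.        ]] [[ 0.01887997 -0.99935021 -0.03070339]
 [-0.98821312 -0.01398597 -0.15244419]
 [ 0.15191572  0.03321963 -0.98783504]] [0.02751366 0.56883346 1.07993226]
```

View pics/top0.png

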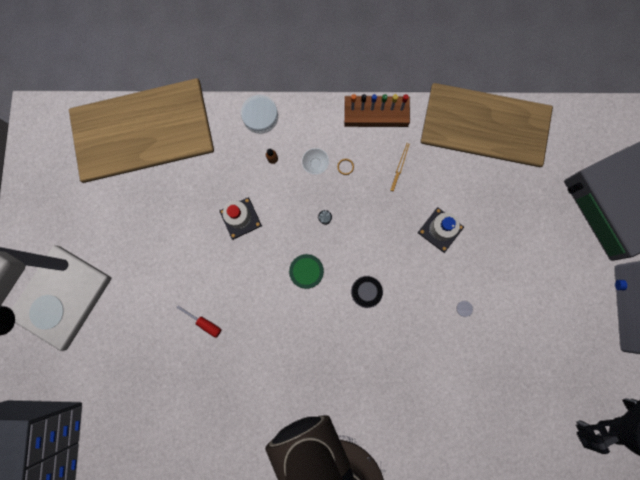

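View pics/scene0.png

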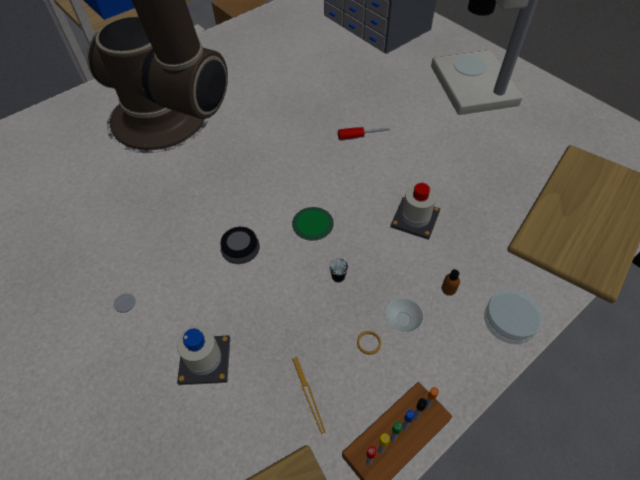

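The top view shows the blue knob at (448,224), green mat at (307,271) and stage at (367,292). In the scene view they are at (193,340), (313,223) and (240,244). I'll measure them with masks and rays.

```bash
cat > h.py <<'E'
from cell import sensors, capture, job, manip
import cv2,numpy as np
def ray(c,p):
    d=c["R"].T@np.linalg.inv(c["K"])@np.array([p[0],p[1],1.]); return -c["R"].T@c["t"],d
def plane(c,p,z):
    o,d=ray(c,p); return o+d*(z-o[2])/d[2]
def tri(c1,p1,c2,p2):
    A=[];b=[]
    for c,p in((c1,p1),(c2,p2)):
        o,d=ray(c,p); d/=np.linalg.norm(d); M=np.eye(3)-np.outer(d,d); A.append(M);b.append(M@o)
    return np.linalg.lstsq(np.vstack(A),np.hstack(b),rcond=None)[0]
def blob(c,lo,hi,near,r=40):
    h=cv2.cvtColor(c["color"],cv2.COLOR_RGB2HSV); m=cv2.inRange(h,lo,hi)
    w=np.zeros_like(m); cv2.circle(w,near,r,255,-1)
    cs,_=cv2.findContours(m&w,cv2.RETR_EXTERNAL,cv2.CHAIN_APPROX_NONE)
    return max(cs,key=cv2.contourArea)
def cen(k): m=cv2.moments(k); return m["m10"]/m["m00"],m["m01"]/m["m00"]
E
python3 - <<'E'
from h import *
np.set_printoptions(precision=4,suppress=True)
T,S=capture("top"),capture("scene")
for n,lo,hi,a,b,z in(("knob",(105,130,50),(130,255,255),(448,224),(193,340),.085),("mat",(50,100,30),(85,255,255),(307,271),(313,223),.003),("stage",(0,0,0),(180,255,75),(367,292),(240,244),.024)):
    k=[blob(T,lo,hi,a,28),blob(S,lo,hi,b,30)]
    for x,c in zip(k,(T,S)):
        p=cen(x); P=plane(c,p,z)
        q=np.array([plane(c,v[0],z) for v in x]); print(n,p,cv2.contourArea(x),P,np.ptp(q,axis=0)[:2])
        # grey disc in stage
    print(' tri',tri(T,cen(k[0]),S,cen(k[1])))
for c,p,r in((T,(367,292),11),(S,(240,242),15)):
    g=cv2.cvtColor(c["color"],cv2.COLOR_RGB2GRAY); w=np.zeros_like(g); cv2.circle(w,p,r,255,-1)
    m=(((g>70)&(w>0))*255).astype(np.uint8); k=max(cv2.findContours(m,0,1)[0],key=cv2.contourArea); P=plane(c,cen(k),.024); q=np.array([plane(c,v[0],.024) for v in k]); print('disc',cen(k),P,np.ptp(q,axis=0))
s=sensors.state(); print(s['position'],s['qpos'])
E
```

```text
knob (447.7184170471842, 223.10045662100455) 109.5 [ 0.5971 -0.2444  0.085 ] [0.0273 0.0268]
knob (193.7435492364402, 339.506055818852) 316.5 [ 0.5992 -0.2446  0.085 ] [0.0377 0.0293]
 tri [ 0.5977 -0.2447  0.0823]
mat (306.00506719541744, 271.0392156862745) 756.5 [0.4917 0.0746 0.003 ] [0.0764 0.0764]
mat (312.4027554124172, 223.1392020039363) 931.5 [0.4954 0.0729 0.003 ] [0.0785 0.0778]
 tri [ 0.4923  0.0751 -0.0021]
stage (366.75280898876406, 291.5519662921348) 712.0 [ 0.4448 -0.0689  0.024 ] [0.0716 0.0694]
stage (239.11315947242204, 244.92640887290165) 1112.0 [ 0.4578 -0.0746  0.024 ] [0.0851 0.0748]
 tri [ 0.4456 -0.0697  0.0061]
disc (367.08675799086757, 291.0342465753425) [ 0.446  -0.0696  0.024 ] [0.0371 0.0371 0.    ]Traceback (most recent call last):
  File "<stdin>", line 13, in <module>
ValueError: max() iterable argument is empty
```

```bash
python3 -m pendant '[[1,[1,-0.1,0],[0,0,0.5]],[1,[3,-0.3,0],[0,0,1]],[1,[5,-0.5,0.3],[0,0,1.5]],[1,[7,-0.7,0.8],[0,0,2]],[1,[9,-1,1.3],[0,0,2.5]],[1,[11,-1.2,2],[0,0,3]],[1,[13,-1.4,2.7],[0,0,3.5]],[1,[15,-1.6,3.3],[0,0,4]],[1,[16.6,-1.8,3.7],[0,0,4.5]],[1,[17.36,-1.85,3.8],[0,0,5]]]' 40; python3 - <<'E'
from h import *
np.set_printoptions(precision=4,suppress=True)
s=sensors.state(); print(s['position'],s['qpos'],s['ee_rot'])
E
```

```text
time: 1.2
position: [0.6, -0.2419, 0.1528]
ee_rot: [0.999, -0.039, -0.001, -0.001]
force: [-0.8, -1.1, 1.1]
grip_width: 1.001
finger_force: 0.0
[ 0.6    -0.2419  0.1528] [-0.3836  0.3735  0.0656  1.2655  0.0007  2.835 ] [ 0.9993 -0.0385 -0.0011 -0.0008]
```

```bash
python3 -m pendant '[[1,[0,0,0],[0,0,0.3]],[1,[0,0,0.4],[0,0,0.6]],[1,[0,0,0.8],[0,0,1]],[1,[0,0,1.2],[0,0,1]],[0.5,[0,0,1.6],[0,0,1]],[0.4,[0,0,2.0],[0,0,1]],[0.3,[0,0,2.3],[0,0,1]],[0.2,[0,0,2.38],[0,0,1]],[0.2,[0,0,2.38],[0,0,1]],[0.2,[0,0,2.38],[0,0,1]]]' 40; python3 - <<'E'
from h import *
np.set_printoptions(precision=4,suppress=True)
s=sensors.state(); print(s['position'],s['qpos'],s['ee_rot'])
T,S=capture("top"),capture("scene")
cv2.imwrite("pics/a.png",np.hstack([cv2.resize(T["color"][170:280,390:510],(400,367)),cv2.resize(S["color"][270:400,130:270],(396,367))])[:,:,::-1])
E
```

```text
time: 2.2
position: [0.5982, -0.245, 0.0963]
ee_rot: [0.996, -0.091, 0.0, 0.0]
force: [0.3, 0.8, -1.1]
grip_width: 0.6
finger_force: 0.0
[ 0.5982 -0.245   0.0963] [-0.3887  0.3906 -0.0354  1.1441  0.      2.9355] [ 0.9958 -0.0911  0.0004  0.0001]
```

View pics/a.png

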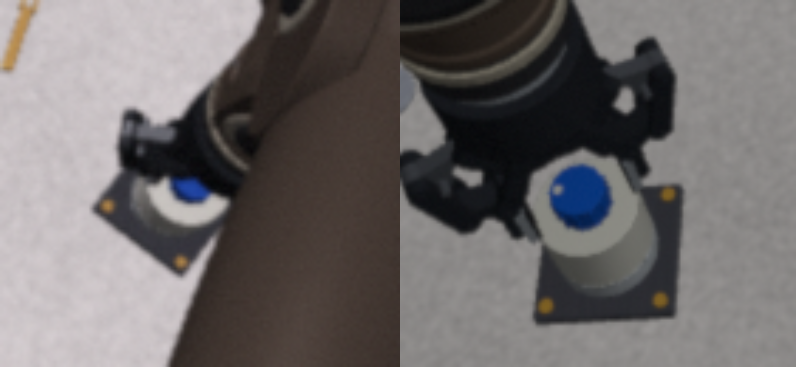

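In the scene crop, the knob at (580,195) sits midway between the fingertips at (525,225) and (635,175). I'll close and start turning.

```bash
python3 -m pendant '[[-0.5,[0,0,0],[0,0,0]],[-1,[0,0,0],[0,0,0]],[-1,[0,0,0],[0,0,0]],[-1,[0,0,0],[0,0,0]],[-1,[0,0,0],[0,0,0]],[-1,[0,0,0],[0,0,-1]],[-1,[0,0,-0.005],[0,0,-2]],[-1,[0,0,-0.01],[0,0,-3]],[-1,[0,0,-0.02],[0,0,-4]],[-1,[0,0,-0.02],[0,0,-5]]]' 40; python3 - <<'E'
from h import *
np.set_printoptions(precision=4,suppress=True)
s=sensors.state(); print(s)
E
```

```text
time: 3.3
position: [0.5982, -0.2445, 0.0964]
ee_rot: [0.985, 0.172, 0.0, -0.0]
force: [0.4, 1.3, 2.5]
grip_width: 0.328
finger_force: 39.4
{'time': 3.3, 'qpos': array([-0.3884,  0.3905, -0.0352,  1.1448,  0.0008,  2.4078]), 'joint_velocities': array([ 0.0002, -0.0008, -0.0007,  0.0002,  0.0013, -1.0376]), 'joint_torque': array([ -0.9825, -57.3461,  33.0533,  -0.1232,  -0.4363,   1.0176]), 'position': array([ 0.5982, -0.2445,  0.0964]), 'ee_rot': array([ 0.9851,  0.1719,  0.0003, -0.0003]), 'force': array([0.3527, 1.259 , 2.5046]), 'ft_torque': array([ 0.3162, -0.0203, -0.0373]), 'finger_force': 39.43200409412384, 'grip_width': 0.32843015008604215}
```

```bash
for i in 1 2; do python3 -m pendant '[[-1,[0,0,-0.005],[0,0,-1.25]],[-1,[0,0,-0.01],[0,0,-2.5]],[-1,[0,0,-0.015],[0,0,-3.75]],[-1,[0,0,-0.02],[0,0,-5]],[-1,[0,0,-0.025],[0,0,-6.25]],[-1,[0,0,-0.03],[0,0,-7.5]],[-1,[0,0,-0.035],[0,0,-8.75]],[-1,[0,0,-0.04],[0,0,-10]],[-1,[0,0,-0.045],[0,0,-11.25]],[-1,[0,0,-0.05],[0,0,-12.5]]]'; done; python3 - <<'E'
from h import *
np.set_printoptions(precision=4,suppress=True)
s=sensors.state(); print(s['qpos'])
E
```

```text
time: 4.3
position: [0.5974, -0.2441, 0.097]
ee_rot: [0.676, 0.736, 0.0, -0.001]
force: [-1.3, 1.4, 1.5]
grip_width: 0.327
finger_force: 39.5
time: 5.3
position: [0.597, -0.2443, 0.0982]
ee_rot: [0.089, 0.996, 0.001, -0.001]
force: [-1.3, 2.8, 2.9]
grip_width: 0.333
finger_force: 39.6
[-0.3886  0.3896 -0.0325  1.1513  0.0005 -0.2112]
```

```bash
for i in 1 2; do python3 -m pendant '[[-1,[0,0,-0.005],[0,0,-1.25]],[-1,[0,0,-0.01],[0,0,-2.5]],[-1,[0,0,-0.015],[0,0,-3.75]],[-1,[0,0,-0.02],[0,0,-5]],[-1,[0,0,-0.025],[0,0,-6.25]],[-1,[0,0,-0.03],[0,0,-7.5]],[-1,[0,0,-0.035],[0,0,-8.75]],[-1,[0,0,-0.04],[0,0,-10]],[-1,[0,0,-0.045],[0,0,-11.25]],[-1,[0,0,-0.05],[0,0,-12.5]]]'; done; python3 - <<'E'
from h import *
np.set_printoptions(precision=4,suppress=True)
s=sensors.state(); print(s['qpos'])
S=capture("scene")
cv2.imwrite("pics/b.png",cv2.resize(S["color"][270:400,130:270],(560,520))[:,:,::-1])
E
```

```text
time: 6.3
position: [0.5969, -0.2449, 0.0995]
ee_rot: [-0.536, 0.844, 0.001, -0.001]
force: [-2.8, -0.6, 2.8]
grip_width: 0.331
finger_force: 39.6
time: 7.3
position: [0.5977, -0.2451, 0.1008]
ee_rot: [0.939, -0.343, -0.0, 0.0]
force: [0.0, -0.9, 0.3]
grip_width: 0.335
finger_force: 39.4
[-0.3888  0.3887 -0.0279  1.155  -0.0007 -2.8294]
```

```bash
python3 -m pendant '[[0.2,[0,0,0],[0,0,0]],[0.2,[0,0,0],[0,0,0]],[0.2,[0,0,0],[0,0,0]],[0.2,[0,0,0],[0,0,0.5]],[0.2,[0,0,0],[0,0,1.8]],[0.2,[0,0,0],[0,0,3.2]],[0.2,[0,0,0],[0,0,4.6]],[0.2,[0,0,0],[0,0,6]],[0.2,[0,0,0],[0,0,7.4]],[0.2,[0,0,0],[0,0,8.8]]]'
for i in 1 2; do python3 -m pendant '[[0.2,[0,0,0],[0,0,1.4]],[0.2,[0,0,0],[0,0,2.8]],[0.2,[0,0,0],[0,0,4.2]],[0.2,[0,0,0],[0,0,5.6]],[0.2,[0,0,0],[0,0,7]],[0.2,[0,0,0],[0,0,8.4]],[0.2,[0,0,0],[0,0,9.8]],[0.2,[0,0,0],[0,0,11.2]],[0.2,[0,0,0],[0,0,12.6]],[0.2,[0,0,0],[0,0,14]]]'; done
python3 -m pendant '[[0.2,[0,0,0],[0,0,1.4]],[0.2,[0,0,0],[0,0,2.8]],[0.2,[0,0,0],[0,0,4.2]],[0.2,[0,0,0],[0,0,5.6]],[0.2,[0,0,0],[0,0,7]],[0.2,[0,0,0],[0,0,8.4]],[0.2,[0,0,0],[0,0,9.4]],[0.2,[0,0,0],[0,0,10]],[0.2,[0,0,0],[0,0,10]],[0.2,[0,0,0],[0,0,10]]]'; python3 - <<'E'
from h import *
np.set_printoptions(precision=4,suppress=True)
s=sensors.state(); print(s['qpos'])
S=capture("scene")
k=blob(S,(105,130,50),(130,255,255),(193,340),30); print(cen(k))
E
```

```text
time: 8.35
position: [0.598, -0.2447, 0.1012]
ee_rot: [-0.684, 0.729, 0.0, 0.0]
force: [0.3, -0.9, 0.3]
grip_width: 0.606
finger_force: 0.0
time: 9.35
position: [0.598, -0.2448, 0.1012]
ee_rot: [-0.02, 1.0, 0.0, -0.0]
force: [-0.3, 0.6, 0.6]
grip_width: 0.598
finger_force: 0.0
time: 10.35
position: [0.598, -0.2447, 0.1012]
ee_rot: [0.654, 0.757, 0.0, -0.0]
force: [0.3, -0.0, -0.1]
grip_width: 0.601
finger_force: 0.0
time: 11.35
position: [0.598, -0.2448, 0.1013]
ee_rot: [0.943, 0.332, -0.0, -0.0]
force: [-0.1, 0.1, 0.3]
grip_width: 0.6
finger_force: 0.0
[-0.3885  0.3883 -0.0274  1.1551  0.      2.0759]
(194.90726329442282, 338.28793774319064)
```

View pics/b.png

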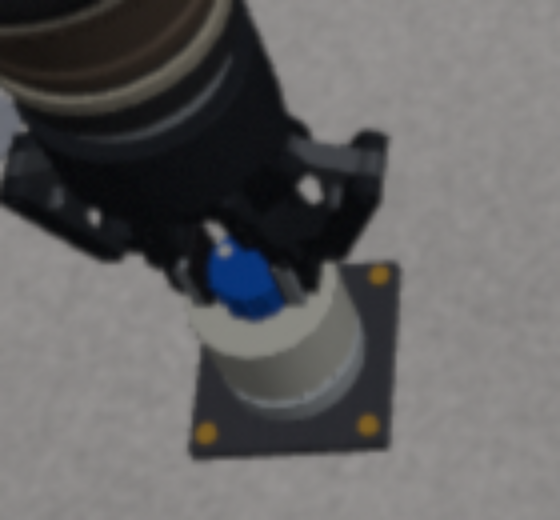

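The crop shows the lid gripped at (245,280), with its rim now clear of the shoulder at about (285,400), so it is climbing. I'll regrip and do the second stroke.

```bash
python3 -m pendant '[[-1,[0,0,0],[0,0,0]],[-1,[0,0,0],[0,0,0]],[-1,[0,0,0],[0,0,0]],[-1,[0,0,0],[0,0,0]],[-1,[0,0,0],[0,0,-1]],[-1,[0,0,-0.01],[0,0,-2.2]],[-1,[0,0,-0.015],[0,0,-3.4]],[-1,[0,0,-0.02],[0,0,-4.6]],[-1,[0,0,-0.025],[0,0,-5.8]],[-1,[0,0,-0.03],[0,0,-7]]]' 40
for i in 1 2 3; do python3 -m pendant '[[-1,[0,0,-0.005],[0,0,-1.27]],[-1,[0,0,-0.01],[0,0,-2.5]],[-1,[0,0,-0.015],[0,0,-3.8]],[-1,[0,0,-0.02],[0,0,-5.1]],[-1,[0,0,-0.025],[0,0,-6.3]],[-1,[0,0,-0.03],[0,0,-7.6]],[-1,[0,0,-0.035],[0,0,-8.9]],[-1,[0,0,-0.04],[0,0,-10.1]],[-1,[0,0,-0.045],[0,0,-11.4]],[-1,[0,0,-0.05],[0,0,-12.7]]]'; done; python3 - <<'E'
from h import *
np.set_printoptions(precision=4,suppress=True)
s=sensors.state(); print(s['qpos'],s['ft_torque'])
E
```

```text
time: 12.4
position: [0.5979, -0.2447, 0.1021]
ee_rot: [0.76, 0.65, 0.0, -0.0]
force: [-0.2, -0.0, 0.8]
grip_width: 0.331
finger_force: 39.5
time: 13.4
position: [0.5978, -0.2442, 0.1033]
ee_rot: [0.197, 0.98, 0.001, -0.0]
force: [-1.4, 2.2, 0.9]
grip_width: 0.338
finger_force: 39.6
time: 14.4
position: [0.5968, -0.2441, 0.1044]
ee_rot: [-0.45, 0.893, 0.001, -0.001]
force: [-3.7, 2.3, 2.9]
grip_width: 0.333
finger_force: 39.8
time: 15.4
position: [0.597, -0.2451, 0.1058]
ee_rot: [0.905, -0.425, -0.001, 0.001]
force: [-2.2, -0.7, 1.9]
grip_width: 0.334
finger_force: 39.8
[-0.389   0.386  -0.0208  1.1656 -0.0014 -2.6516] [-0.2365  0.7869 -0.101 ]
```

```bash
python3 -m pendant '[[-1,[0,0,0],[0,0,-0.5]],[-1,[0,0,0],[0,0,-1]],[-1,[0,0,-0.03],[0,0,-1]],[-1,[0,0,-0.06],[0,0,-1]],[-1,[0,0,-0.09],[0,0,-1]],[-1,[0,0,-0.12],[0,0,-1]],[-1,[0,0,-0.15],[0,0,-1]],[-1,[0,0,-0.18],[0,0,-1]],[-1,[0,0,-0.2],[0,0,-1]],[-1,[0,0,-0.2],[0,0,-1]]]'
```

```text
time: 16.4
position: [0.5975, -0.2451, 0.1106]
ee_rot: [0.925, -0.38, -0.0, 0.0]
force: [-4.3, -3.0, -2.5]
grip_width: 0.329
finger_force: 39.7
```

```bash
python3 -m pendant '[[-1,[0,0,-0.15],[0,0,0]],[-1,[0,0,-0.4],[0,0,0]],[-1,[0,0,-0.7],[0,0,0]],[-1,[0,0,-1.0],[0,0,0]],[-1,[0,0,-1.4],[0,0,0]],[-1,[0,0,-1.8],[0,0,0]],[-1,[0,0,-2.2],[0,0,0]],[-1,[0,0,-2.5],[0,0,0]],[-1,[0,0,-2.7],[0,0,0]],[-1,[0,0,-2.8],[0,0,0]]]'; python3 - <<'E'
from h import *
from scipy.spatial.transform import Rotation as R
np.set_printoptions(precision=4,suppress=True)
s=sensors.state(); print(s['position'],s['qpos'],s['force'])
M=R.from_quat(s['ee_rot']).as_matrix(); print(M.T@(np.array([.493,.0745,.18])-s['position'])/.025)
S,T=capture("scene"),capture("top")
cv2.imwrite("pics/c.png",cv2.resize(S["color"][200:420,80:340],(780,660))[:,:,::-1][:600])
E
```

```text
time: 17.4
position: [0.5982, -0.2449, 0.1814]
ee_rot: [0.925, -0.38, 0.0, -0.0]
force: [-0.4, 0.7, -0.7]
grip_width: 0.331
finger_force: 40.0
[ 0.5982 -0.2449  0.1814] [-0.3886  0.3638  0.1148  1.3212  0.     -2.7507] [-0.4152  0.663  -0.7465]
[-11.9727  -6.1304   0.0524]
```

View pics/c.png

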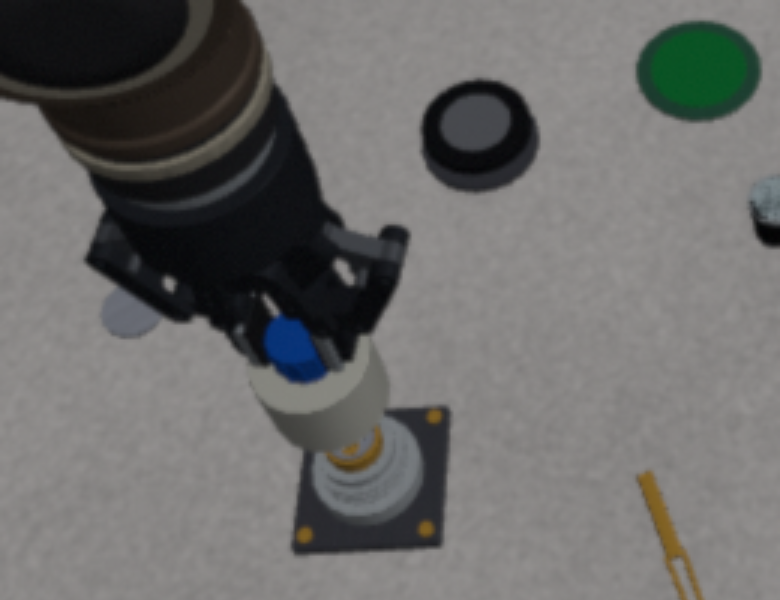

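The lid is off. The brass-ringed movement sits on the collar at (355,445), and the mat is clear at (698,70). I'll carry the lid over to the mat.

```bash
python3 -m pendant '[[-1,[-0.5,-0.25,0],[0,0,0]],[-1,[-1.6,-0.8,0],[0,0,0]],[-1,[-3,-1.54,0],[0,0,0]],[-1,[-4.5,-2.3,0],[0,0,0]],[-1,[-6,-3.07,0],[0,0,0]],[-1,[-7.5,-3.84,0],[0,0,0]],[-1,[-9,-4.6,0],[0,0,0]],[-1,[-10.4,-5.3,0],[0,0,0]],[-1,[-11.4,-5.84,0],[0,0,0]],[-1,[-11.97,-6.13,0],[0,0,0]]]'
python3 -m pendant '[[-1,[0,0,0],[0,0,0]],[-1,[0,0,0.2],[0,0,0]],[-1,[0,0,0.6],[0,0,0]],[-1,[0,0,1.1],[0,0,0]],[-1,[0,0,1.6],[0,0,0]],[-1,[0,0,2.1],[0,0,0]],[-1,[0,0,2.6],[0,0,0]],[-1,[0,0,2.9],[0,0,0]],[-1,[0,0,3],[0,0,0]],[-1,[0,0,3],[0,0,0]]]'; python3 - <<'E'
from h import *
from scipy.spatial.transform import Rotation as R
np.set_printoptions(precision=4,suppress=True)
s=sensors.state(); print(s['position'],s['qpos'],s['force'])
M=R.from_quat(s['ee_rot']).as_matrix(); print(M.T@(np.array([.493,.0745,.0744])-s['position'])/.025)
S,T=capture("scene"),capture("top")
cv2.imwrite("pics/d.png",np.hstack([cv2.resize(S["color"][170:270,260:360],(400,400)),cv2.resize(T["color"][220:320,250:350],(400,400))])[:,:,::-1])
E
```

```text
time: 18.5
position: [0.4909, 0.077, 0.1805]
ee_rot: [0.926, -0.379, -0.001, -0.0]
force: [-0.3, -0.4, -0.6]
grip_width: 0.332
finger_force: 40.0
time: 19.5
position: [0.4928, 0.0745, 0.1055]
ee_rot: [0.925, -0.38, -0.0, 0.0]
force: [0.3, -0.4, -1.0]
grip_width: 0.331
finger_force: 40.0
[0.4928 0.0745 0.1055] [ 0.1501  0.1178 -0.3697  1.0838 -0.     -2.2121] [ 0.2633 -0.3561 -1.0261]
[ 0.0076 -0.0063  1.244 ]
```

View pics/d.png

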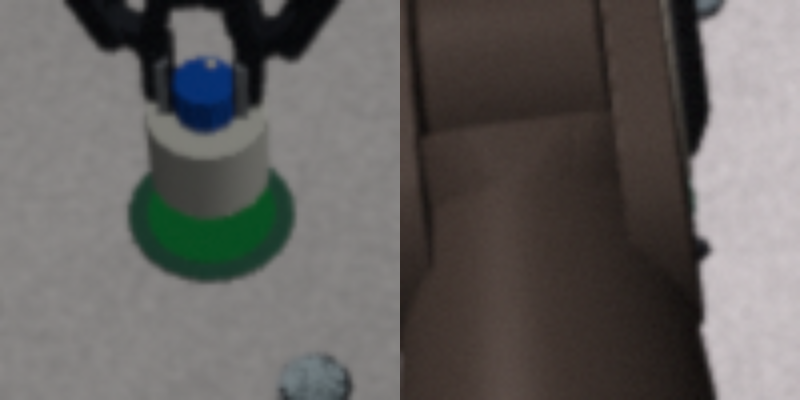

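The scene crop shows the lid upright above the mat, with its axis at x≈208 and the mat centred at x≈211. I'll lower it.

```bash
python3 -m pendant '[[-1,[0,0,0.2],[0,0,0]],[-1,[0,0,0.5],[0,0,0]],[-1,[0,0,0.8],[0,0,0]],[-1,[0,0,1.0],[0,0,0]],[-1,[0,0,1.1],[0,0,0]],[-1,[0,0,1.14],[0,0,0]],[-1,[0,0,1.17],[0,0,0]],[-1,[0,0,1.2],[0,0,0]],[-1,[0,0,1.2],[0,0,0]],[-1,[0,0,1.2],[0,0,0]]]'
```

```text
time: 20.6
position: [0.493, 0.0746, 0.076]
ee_rot: [0.925, -0.38, 0.0, -0.0]
force: [0.2, -0.0, -0.6]
grip_width: 0.328
finger_force: 40.0
```

```bash
python3 -m pendant '[[-1,[0,0,0.02],[0,0,0]],[-1,[0,0,0.04],[0,0,0]],[-1,[0,0,0.05],[0,0,0]],[-1,[0,0,0.06],[0,0,0]],[-1,[0,0,0.07],[0,0,0]],[-1,[0,0,0.08],[0,0,0]],[-1,[0,0,0.09],[0,0,0]],[-1,[0,0,0.1],[0,0,0]],[-1,[0,0,0.1],[0,0,0]],[-1,[0,0,0.1],[0,0,0]]]'
```

```text
time: 21.6
position: [0.4932, 0.0745, 0.074]
ee_rot: [0.925, -0.38, 0.001, -0.0]
force: [-0.4, -1.0, 6.4]
grip_width: 0.331
finger_force: 40.7
```

```bash
python3 -m pendant '[[-0.2,[0,0,0],[0,0,0]],[0,[0,0,0],[0,0,0]],[0.2,[0,0,0],[0,0,0]],[0.4,[0,0,0],[0,0,0]],[0.4,[0,0,-0.4],[0,0,0]],[0.4,[0,0,-1],[0,0,0]],[0.4,[0,0,-1.8],[0,0,0]],[0.4,[0,0,-2.6],[0,0,0]],[0.4,[0,0,-3],[0,0,0]],[0.4,[0,0,-3.2],[0,0,0]]]'; python3 - <<'E'
from h import *
from scipy.spatial.transform import Rotation as R
np.set_printoptions(precision=4,suppress=True)
s=sensors.state(); print(s['position'],s['qpos'],s['force'])
M=R.from_quat(s['ee_rot']).as_matrix(); print(M.T@(np.array([.598,-.2447,.14])-s['position'])/.025)
S,T=capture("scene"),capture("top")
for c,p,z in ((S,(311,195),.06),):
    k=blob(c,(105,130,50),(130,255,255),p,25); print('lid knob',plane(c,cen(k),z))
for c,p in ((S,(198,350)),(T,(447,226))):
    k=blob(c,(10,110,60),(28,255,255),p,14); print('mov',cen(k),cv2.contourArea(k),plane(c,cen(k),.058))
E
```

```text
time: 22.6
position: [0.4934, 0.0746, 0.1547]
ee_rot: [0.925, -0.38, 0.001, -0.001]
force: [-0.1, -0.1, -0.4]
grip_width: 0.699
finger_force: 0.0
[0.4934 0.0746 0.1547] [ 0.1501  0.0932 -0.2864  1.1893  0.     -2.2121] [-0.1154 -0.0723 -0.3539]
[11.9524  6.1473  0.5909]
lid knob [0.4945 0.0743 0.06  ]
mov (199.84142394822004, 352.177993527508) 51.5 [ 0.6093 -0.2468  0.058 ]
mov (459.66666666666663, 226.86666666666665) 2.5 [ 0.5938 -0.2774  0.058 ]
```

```bash
python3 - <<'E'
from h import *
S,T=capture("scene"),capture("top")
a=cv2.resize(S["color"][325:385,175:235],(400,400),interpolation=0);b=cv2.resize(T["color"][200:250,415:465],(400,400),interpolation=0)
cv2.imwrite("pics/e.png",np.hstack([a,b])[:,:,::-1])
E
```

```text
(no output)
```

View pics/e.png

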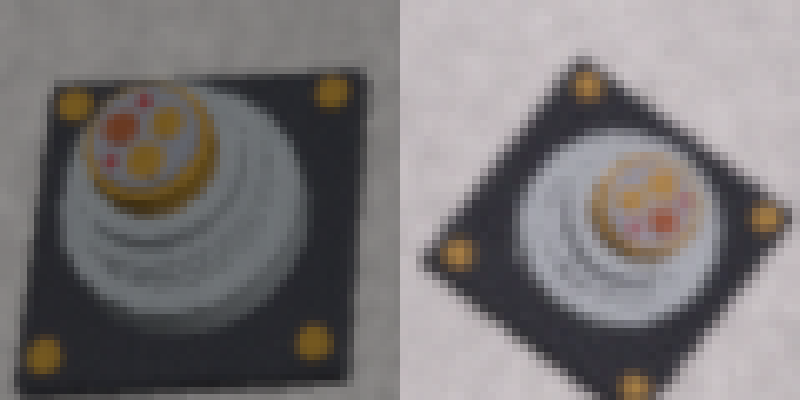

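The ring's top face centres at crop (150,138), which is scene (197.5,345.7), and at crop (651,203), which is top (446.4,225.4).

```bash
python3 - <<'E'
from h import *
from scipy.spatial.transform import Rotation as R
np.set_printoptions(precision=4,suppress=True)
S,T=capture("scene"),capture("top"); a,b=(197.0,345.2),(445.9,224.9)
print(plane(S,a,.063),plane(T,b,.063),tri(S,a,T,b))
E
```

```text
[ 0.5991 -0.2444  0.063 ] [ 0.597  -0.2452  0.063 ] [ 0.5976 -0.245   0.0609]
```

```bash
python3 -m pendant '[[0.2,[0.5,0.25,0],[0,0,0]],[0.2,[1.6,0.8,0],[0,0,0]],[0.2,[3,1.54,0],[0,0,0]],[0.2,[4.5,2.3,0],[0,0,0]],[0.2,[6,3.07,0],[0,0,0]],[0.2,[7.5,3.84,0],[0,0,0]],[0.2,[9,4.6,0],[0,0,0]],[0.2,[10.4,5.3,0],[0,0,0]],[0.2,[11.4,5.84,0],[0,0,0]],[0.2,[11.95,6.15,0],[0,0,0]]]' 25
python3 -m pendant '[[0.2,[0,0,0],[0,0,0]],[0.2,[0,0,0],[0,0,0]],[0.2,[0,0,0.3],[0,0,0]],[0.2,[0,0,0.8],[0,0,0]],[0.2,[0,0,1.4],[0,0,0]],[0.2,[0,0,2],[0,0,0]],[0.2,[0,0,2.5],[0,0,0]],[0.2,[0,0,2.8],[0,0,0]],[0.2,[0,0,2.9],[0,0,0]],[0.2,[0,0,2.9],[0,0,0]]]'; python3 - <<'E'
from h import *
S,T=capture("scene"),capture("top")
cv2.imwrite("pics/f.png",cv2.resize(S["color"][290:390,150:250],(600,600))[:,:,::-1])
E
```

```text
time: 23.9
position: [0.5972, -0.2479, 0.1522]
ee_rot: [0.925, -0.381, -0.0, 0.0]
force: [-1.1, 0.0, -0.1]
grip_width: 0.597
finger_force: 0.0
time: 24.9
position: [0.5972, -0.2446, 0.0806]
ee_rot: [0.925, -0.38, -0.0, 0.0]
force: [0.5, 0.1, 0.4]
grip_width: 0.599
finger_force: 0.0
```

View pics/f.png

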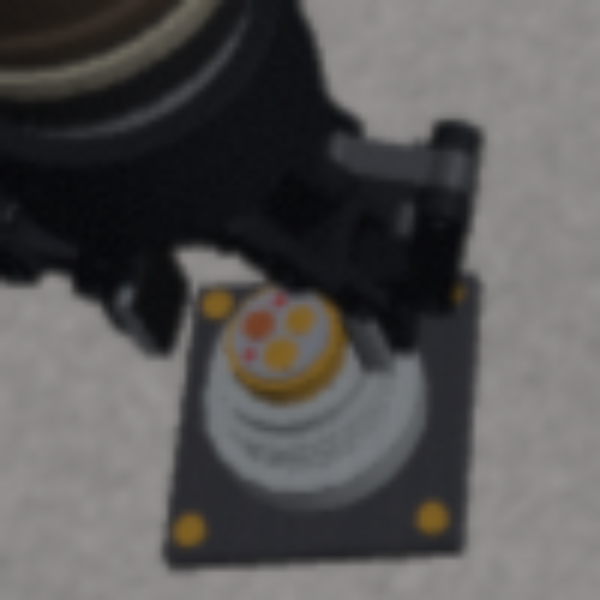

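The movement at (285,340) sits between the finger pads at (155,320) and (375,345). I'll descend and grip.

```bash
python3 -m pendant '[[0.2,[0,0,0.15],[0,0,0]],[0.2,[0,0,0.3],[0,0,0]],[0.2,[0,0,0.38],[0,0,0]],[0.1,[0,0,0.42],[0,0,0]],[-0.05,[0,0,0.42],[0,0,0]],[-0.2,[0,0,0.42],[0,0,0]],[-0.3,[0,0,0.42],[0,0,0]],[-0.5,[0,0,0.42],[0,0,0]],[-0.7,[0,0,0.42],[0,0,0]],[-0.7,[0,0,0.42],[0,0,0]]]' 25
```

```text
time: 26.0
position: [0.5975, -0.2449, 0.0706]
ee_rot: [0.925, -0.38, 0.0, 0.0]
force: [0.1, -0.7, 1.7]
grip_width: 0.332
finger_force: 24.8
```

```bash
python3 -m pendant '[[-0.7,[0,0,-0.1],[0,0,0]],[-0.7,[0,0,-0.3],[0,0,0]],[-0.7,[0,0,-0.6],[0,0,0]],[-0.7,[0,0,-1.0],[0,0,0]],[-0.7,[0,0,-1.4],[0,0,0]],[-0.7,[0,0,-1.8],[0,0,0]],[-0.7,[0,0,-2.1],[0,0,0]],[-0.7,[0,0,-2.3],[0,0,0]],[-0.7,[0,0,-2.4],[0,0,0]],[-0.7,[0,0,-2.4],[0,0,0]]]' 25;  python3 - <<'E'
from h import *
from scipy.spatial.transform import Rotation as R
np.set_printoptions(precision=4,suppress=True)
s=sensors.state()
M=R.from_quat(s['ee_rot']).as_matrix()
S=capture("scene")
# stage grey disc in scene: dark-plate outline top ellipse at z=.024
g=cv2.cvtColor(S["color"],cv2.COLOR_RGB2GRAY); m=np.zeros_like(g); cv2.circle(m,(239,241),12,255,-1)
v=g[m>0]; t,b=cv2.threshold(v,0,255,cv2.THRESH_OTSU); w=((g>t)*255).astype(np.uint8); cv2.circle(m,(239,241),15,255,-1)
k=max(cv2.findContours(w&m,0,1)[0],key=cv2.contourArea); q=np.array([plane(S,x[0],.024) for x in k]); print(t,cen(k),plane(S,cen(k),.024),np.ptp(q,axis=0))
print(M.T@(np.array([.4465,-.070,.0446])-s['position'])/.025, s['position'],s['grip_width'])
E
```

```text
time: 27.0
position: [0.5974, -0.2449, 0.1305]
ee_rot: [0.925, -0.38, 0.0, -0.0]
force: [-0.3, -0.7, 0.5]
grip_width: 0.334
finger_force: 24.7
47.0 (238.042071197411, 240.38349514563106) [ 0.4477 -0.0702  0.024 ] [0.0432 0.0435 0.    ]
[-9.2102 -0.7321  3.4351] [ 0.5974 -0.2449  0.1305] 0.33398866249472176
```

```bash
python3 -m pendant '[[-0.7,[-0.4,-0.03,0],[0,0,0]],[-0.7,[-1.2,-0.1,0],[0,0,0]],[-0.7,[-2.3,-0.18,0],[0,0,0]],[-0.7,[-3.5,-0.28,0],[0,0,0]],[-0.7,[-4.7,-0.37,0],[0,0,0]],[-0.7,[-5.9,-0.47,0],[0,0,0]],[-0.7,[-7.1,-0.56,0],[0,0,0]],[-0.7,[-8.2,-0.65,0],[0,0,0]],[-0.7,[-8.9,-0.71,0],[0,0,0]],[-0.7,[-9.2,-0.73,0],[0,0,0]]]'
python3 -m pendant '[[-0.7,[0,0,0],[0,0,0]],[-0.7,[0,0,0.2],[0,0,0]],[-0.7,[0,0,0.6],[0,0,0]],[-0.7,[0,0,1.1],[0,0,0]],[-0.7,[0,0,1.6],[0,0,0]],[-0.7,[0,0,2.1],[0,0,0]],[-0.7,[0,0,2.6],[0,0,0]],[-0.7,[0,0,2.9],[0,0,0]],[-0.7,[0,0,3.1],[0,0,0]],[-0.7,[0,0,3.1],[0,0,0]]]'; python3 - <<'E'
from h import *
S,T=capture("scene"),capture("top")
cv2.imwrite("pics/g.png",cv2.resize(S["color"][190:290,190:290],(600,600))[:,:,::-1])
E
```

```text
time: 28.05
position: [0.4452, -0.0691, 0.1302]
ee_rot: [0.925, -0.379, -0.0, 0.0]
force: [-0.4, -0.4, -1.0]
grip_width: 0.331
finger_force: 24.7
time: 29.05
position: [0.4462, -0.0701, 0.0521]
ee_rot: [0.925, -0.38, -0.001, 0.0]
force: [-0.0, -0.2, -1.0]
grip_width: 0.336
finger_force: 24.7
```

View pics/g.png

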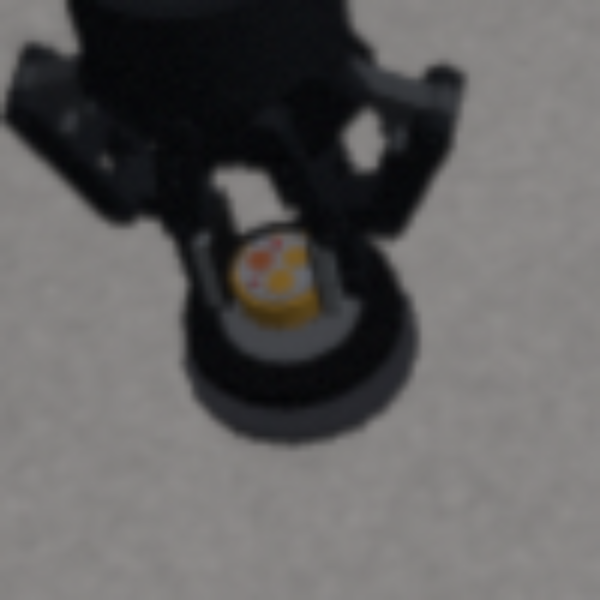

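The movement is level and centred above the grey disc at about (280,270) in the crop. I'll lower it slowly to contact.

```bash
python3 -m pendant '[[-0.7,[0,0,0.08],[0,0,0]],[-0.7,[0,0,0.15],[0,0,0]],[-0.7,[0,0,0.2],[0,0,0]],[-0.7,[0,0,0.23],[0,0,0]],[-0.7,[0,0,0.25],[0,0,0]],[-0.7,[0,0,0.27],[0,0,0]],[-0.7,[0,0,0.28],[0,0,0]],[-0.7,[0,0,0.29],[0,0,0]],[-0.7,[0,0,0.3],[0,0,0]],[-0.7,[0,0,0.3],[0,0,0]]]'
```

```text
time: 30.15
position: [0.4465, -0.0702, 0.0453]
ee_rot: [0.925, -0.38, -0.0, -0.0]
force: [0.6, 0.8, -0.7]
grip_width: 0.331
finger_force: 24.7
```

```bash
python3 -m pendant '[[-0.7,[0,0,0.01],[0,0,0]],[-0.7,[0,0,0.02],[0,0,0]],[-0.7,[0,0,0.03],[0,0,0]],[-0.7,[0,0,0.04],[0,0,0]],[-0.7,[0,0,0.04],[0,0,0]],[-0.7,[0,0,0.04],[0,0,0]],[-0.7,[0,0,0.04],[0,0,0]],[-0.7,[0,0,0.04],[0,0,0]],[-0.7,[0,0,0.04],[0,0,0]],[-0.7,[0,0,0.04],[0,0,0]]]'
```

```text
time: 31.15
position: [0.4465, -0.0702, 0.0445]
ee_rot: [0.925, -0.38, 0.0, -0.0]
force: [-2.5, 0.4, 4.8]
grip_width: 0.33
finger_force: 25.1
```

Contact at 4.8 N. I'll release gently and rise.

```bash
python3 -m pendant '[[-0.25,[0,0,0],[0,0,0]],[-0.15,[0,0,0],[0,0,0]],[0,[0,0,0],[0,0,0]],[0.2,[0,0,0],[0,0,0]],[0.2,[0,0,0],[0,0,0]],[0.2,[0,0,-0.2],[0,0,0]],[0.2,[0,0,-0.6],[0,0,0]],[0.2,[0,0,-1.2],[0,0,0]],[0.2,[0,0,-2],[0,0,0]],[0.2,[0,0,-2.8],[0,0,0]]]'
python3 -m pendant '[[0.2,[0,0,-0.8],[0,0,0]],[0.2,[0,0,-1.6],[0,0,0]],[0.2,[0,0,-2.4],[0,0,0]],[0.2,[0,0,-3.2],[0,0,0]],[0.2,[0,0,-3.8],[0,0,0]],[0.2,[0,0,-4],[0,0,0]],[0.2,[0,0,-4],[0,0,0]],[0.2,[0,0,-4],[0,0,0]],[0.2,[0,0,-4],[0,0,0]],[0.2,[0,0,-4],[0,0,0]]]'; python3 - <<'E'
from h import *
S=capture("scene")
cv2.imwrite("pics/h.png",cv2.resize(S["color"][170:290,190:350],(800,600))[:,:,::-1])
E
```

```text
time: 32.15
position: [0.4465, -0.0702, 0.1158]
ee_rot: [0.925, -0.38, 0.0, -0.0]
force: [1.2, 0.1, 0.3]
grip_width: 0.603
finger_force: 0.0
time: 33.15
position: [0.4461, -0.0701, 0.2135]
ee_rot: [0.925, -0.38, -0.001, 0.0]
force: [-0.2, 0.1, 0.1]
grip_width: 0.599
finger_force: 0.0
```

View pics/h.png

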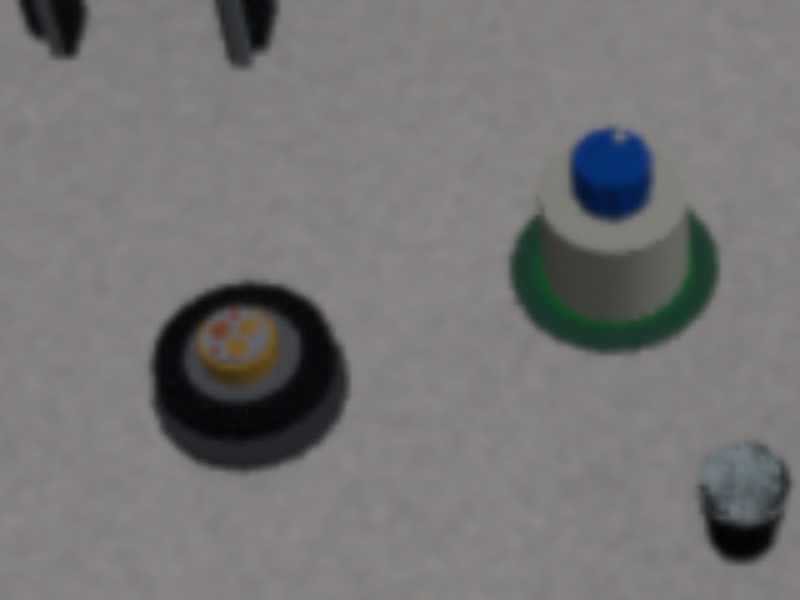

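The lid stands centred on the mat at (615,260), and the movement lies face up in the middle of the grey disc at (238,348). The gripper is clear, so I'll hand in.

```bash
python3 -c "from cell import job; print(job.finish_job())"
```

```text
the job is handed in; nothing more can be done
None
```

I handed the job in at about 33 s: the blue-knob lid stands open side down in the middle of the green mat, and the movement lies face up in the middle of the black stage, within about 2 mm by camera.

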